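Refit the kiln controller's bay cover and lock its quarter-turn stud

ROBOT

A 6-joint arm with a two-finger parallel gripper is mounted at the origin on a cart in front of the work surface, level with it; the furniture and walls round the work are solid. World frame = base frame: x ahead of the robot, y to its left, z up, the work surface at z = 0. Lengths are in mm, angles in rad, forces in N, time in s.
With the tool pointing down it reaches from about 325 to 925 mm from the base axis. Payload 3.1 kg.
Tool frame: the origin (TCP) lies midway between the tips of the shut fingers; the grasp point (between the pads) lies 19 mm behind it; z points along the fingers, x is the direction in which the jaws open and shut, and the axes are right-handed (so a half turn about z gives the same grasp; the last joint's range is limited). The gripper opens to 85 mm and grips with 20 to 120 N. Pads are 22 mm wide; open, the fingers measure 114 mm over their backs; the gripper's body (76 mm by 85 mm) begins 54 mm behind the grasp point. The pads swing forward as they close: fully open they stand 13 mm farther back than shut.
Start: joints at [1.182, 0.217, 1.613, -0, 1.311, -0.112], TCP at [170.78, 601.227, 231.3] pointing down, gripper open.
Joint ranges: [-2.75, 2.75], [-0.78, 2.1], [0.31, 2.55], [-1.13, 4.27], [0.13, 2.63], [-2.58, 2.58]. Speed limits (rad/s): [2.79, 2.79, 3.14, 3.14, 3.14, 3.14].

INTERFACE

Orientations are given as a unit quaternion [w, x, y, z].
In Python, from station import readout, vision, manip gives the robot as it stands. The module is installed in compiled form; this text tells all that it offers.
- The arm moves only by the shell command python3 -m pendant 'ROWS' [FORCE]. ROWS is JSON, a list of rows, each a list of 5 numbers: the opening, from 0 (shut) to 1 (fully open), then the shift along the world's x, y, z in units of 30 mm (1.0 is 30 mm), then the turn about the world's z in units of 10 degrees (1.0 is 10 degrees). In form: [[gripper, tx, ty, tz, twist], ...]. A call has 1 to 20 rows; each row is the pose to reach, as a shift and turn from the pose measured when the call began; what a row does not reach only later rows make up. A row lasts 1/8 s, in which the tool goes at most 62.5 mm and 10.7 degrees, less where a joint would pass 70% of its speed; a pose out of reach is approached as far as the arm can. A call with a gripper value outside its range is refused whole. The fingers move at their own pace and stop on an object; FORCE is the grip in N (left out, the last holds). Time passes only in rows, so rows that repeat a pose let the fingers close. It gives the time, the measured TCP pose, the force and the opening at its end, in the units of the state.
- readout.get_state(): the state, without advancing time (a new reading comes with each control period).
- vision.capture(name): name is "side" or "top"; returns a dict with "frame" (480x640x3 uint8, red, green, blue), "vertical_fov" (degrees; the focal length in pixels is half the picture's height over the tangent of half this angle, whatever the lens; pixels are square), "cx", "cy" (the principal point, pixels), "rvec" (rotation vector, rad) and "tvec" (3), from world to camera coordinates, as OpenCV has them. Camera axes: x right, y down, z forward; pixel columns grow to the right and rows downward; lengths in mm; the calibration is good to about 2 mm. A picture is of the moment at which its call begins. There is no depth.
- manip.close_job(): hands the job in, once; it reports no verdict.
The state is a dict: "time": time; "joints": joint angles; "dq": joint speeds; "effort": joint torques, N m; "eef_pos": TCP position; "eef_rot": TCP orientation; "force": force on the tool from outside, world axes, zero at the start; "torque": the same for the moment, N m; "width": opening from 0.0 (shut) to 1.0 (fully open).
Only numpy, scipy, OpenCV 4.12 (cv2) and the standard library are available. Lean on these libraries where they do the work, as an engineer would, in place of code of your own. Each camera call takes 0.05 s, during which the arm holds its last target. There are 200 camera calls.

TASK

Put the loose metal cover back on the open wiring bay of the kiln controller, then push its sprung stud in and turn it clockwise a quarter turn until it snaps home, so the cover sits flat and stays locked. The slotted receptacle below it was left standing askew, by anything up to 60 degrees either way, so feel for the slot gently and force nothing. Leave the frit jar, tape roll and matchbox where they are.

Things in the scene. Friction and masses are not known exactly. Their poses are not given: they have to be found in the camera images.
- controller: Grey kiln controller housing, fixed, 134 mm (x) x 224 mm (y), 75 mm high, on the table; origin at the centre of its underside, z up. Its top has a black operator panel (knobs 13 mm high) on the -y half and the open wiring bay, 71 mm (x) x 95 mm (y), 25 mm deep, on the +y half.
- bay (a point): Centre of the bay opening, level with the housing's top (75 mm over the table); axes as the controller's, y along the opening's long side. The cover is seated when its origin is here and its y lies along this y, either way round.
- slot_top (a point): Point straight below bay, 10.5 mm lower, axes the same: centre of the top of the stud's receptacle, a stiffly fixed 39 x 39 x 5 mm steel plate with a 7.6 mm wide slot for the pin. The slot's direction differs from y by up to 1 rad either way (about z). Turned 90 degrees clockwise from the slot, beneath the plate, the pin finds a 2 mm deep notch; stops bar turning further or the other way.
- cover: Loose bare metal cover, 0.2 to 0.3 kg: plate 80 mm (x) x 104 mm (y), 4 mm thick, with a 14 mm deep rim below that drops into the bay: 69 x 93 mm at the plate (1 mm to spare on each side), tapering to 64 x 88 mm at its foot, on which the cover lies on the table. Origin at the centre of the plate's underside, z up. It can be carried by the black wing of the sprung stud in its middle.
- stud_grip (a point): Centre of the stud's black wing, a bar 12 mm thick (x), 36 mm long (y), 18 mm high, gripped across the 12 mm; z up. With the stud out it is 32 mm above the cover's origin, its underside 23 mm above it. The stud's cross-pin, 32 mm long, 4 mm wide and thick, lies parallel to the wing; with the stud out the pin's underside is 9 mm below the cover's origin.
- stud_press (a joint): How far the stud is pushed into the cover, m: 0 out (where its spring returns it), 0.0125 end stop. The spring takes 3 N to start and 0.8 N more per mm. On the seated cover a pin that is not over the slot meets the plate at 0.0015; the stud must be pushed past 0.0105 to turn beneath the plate; locked in the notch it rests at about 0.0085.
- stud_turn (a joint): Angle of the stud in the cover, rad, growing clockwise as seen from above; 0 when the wing and pin lie along the cover's y. It turns with slight friction (0.03 N m) and stays where it is left.
- frit_jar: Glass jar of blue frit with a yellow lid, 64 mm across, 92 mm high; origin at the centre of its underside. Leave alone.
- tape_roll: Blue tape roll, 67 mm across, 19 mm high, lying flat; origin at the centre of its underside. Leave alone.
- matchbox: Matchbox, 36 x 53 x 15 mm, lying flat; origin at the centre of its underside. Leave alone.

How it is judged (in metres and radians):
On the way, in this order (a step that is already met when the one before it is completed fails the run):
1. the cover is seated in the bay, the stud still out (horizontal distance between cover and bay below 0.004 m and z of cover in the frame of bay below 0.002 m and angle between the y axis of cover and the y axis of bay, either way round below 0.08 rad and value of joint stud_press below 0.005 m), for 0.1 s.
2. the stud is pushed in past the slotted plate (value of joint stud_press above 0.0098 m), for 0.1 s.
At the end, for the whole second after the job is handed in: The cover lies flat in the bay (within 4 mm sideways, 1.5 mm in height, 0.08 rad in yaw, 0.03 rad of tilt), at rest, and the released stud stays at 7.3 to 9.6 mm pushed in, held by its pin in the locking notch (horizontal distance between cover and bay below 0.004 m and z of cover in the frame of bay between -0.0015 and 0.0015 m and angle between the y axis of cover and the y axis of bay, either way round below 0.08 rad and angle between cover's own z axis and vertical below 0.03 rad and value of joint stud_press between 0.0073 and 0.0096 m and linear speed of cover below 0.01 m/s); the robot touches nothing.
It fails at once if the cover, stud or pin is forced: more than 40 N on the controller or its receptacle (contact force between cover and controller above 40 N).
It fails at once if the frit jar is moved by more than 15 mm (distance of frit_jar from where it was at the start of the episode above 0.015 m).
It fails at once if the tape is moved by more than 15 mm (distance of tape_roll from where it was at the start of the episode above 0.015 m).
It fails at once if the matchbox is moved by more than 15 mm (distance of matchbox from where it was at the start of the episode above 0.015 m).
It also fails if it takes over 72 s, if anything falls off the work surface, if the arm or the gripper's body presses on something with over 40 N, if the wrist force passes 120 N, or if a joint passes its speed limit or range.

## Working session

There is one attempt and no reset: what is moved stays moved. The work goes in short steps, Python scripts to look and compute and a shell command to move; the robot and the scene stay as the last step left them, time stands still between calls to the robot, and variables do not carry over. Pictures are saved under pics/ and viewed, about 8 in all and at most 12, crops included, and the job is handed in when it is done.

```bash
mkdir -p pics; cat > h.py <<'E'
import numpy as np,cv2
from station import readout,vision,manip
def cap(n,f):
    c=vision.capture(n); cv2.imwrite(f'pics/{f}.png',cv2.cvtColor(c['frame'],cv2.COLOR_RGB2BGR))
    np.save(f'pics/{f}.npy',{k:v for k,v in c.items()},allow_pickle=True); return c
def load(f): return np.load(f'pics/{f}.npy',allow_pickle=True).item()
def cam(c):
    R=cv2.Rodrigues(np.array(c['rvec'],float))[0];t=np.array(c['tvec'],float).ravel()
    f=240/np.tan(np.radians(c['vertical_fov'])/2); return R,t,f
def ray(c,u,v,z):
    R,t,f=cam(c);d=R.T@np.array([(u-c['cx'])/f,(v-c['cy'])/f,1]);o=-R.T@t
    return (o+d*(z-o[2])/d[2])
def proj(c,P):
    R,t,f=cam(c);p=np.atleast_2d(P)@R.T+t;return p[:,:2]/p[:,2:]*f+[c['cx'],c['cy']]
E
python3 - <<'E'
from h import *
for n in('top','side'):
    c=cap(n,n+'0');R,t,f=cam(c);print(n,f,-R.T@t,R[2],c['cx'],c['cy'])
    print({k:(v if k!='frame' else 0) for k,v in c.items()})
print(readout.get_state())
E
```

```text
top 453.9334180258059 [339.26187366 150.61690953 919.65161562] [ 0.20775113  0.01292678 -0.9780963 ] 320.01384795620305 245.7827517491383
{'frame': 0, 'vertical_fov': 55.73188235076293, 'cx': 320.01384795620305, 'cy': 245.7827517491383, 'rvec': array([ 2.148392  , -2.06481219,  0.21214311]), 'tvec': array([141.17364576, 528.72848156, 827.07881184])}
side 442.90465170651333 [ 192.49515804 -545.98746317  409.39583797] [ 0.40405461  0.83607804 -0.37109754] 316.49300688943714 236.9883546251147
{'frame': 0, 'vertical_fov': 56.90452171153673, 'cx': 316.49300688943714, 'cy': 236.9883546251147, 'rvec': array([ 1.91283253, -0.43918579,  0.29589085]), 'tvec': array([-410.61511637,  229.30981295,  530.63535865])}
{'time': 0.1, 'joints': array([ 1.18182958e+00,  2.17728758e-01,  1.61481508e+00, -3.18271151e-05,
        1.31127851e+00, -1.12209506e-01]), 'dq': array([ 4.89540930e-05, -1.94241245e-03, -3.91171231e-03, -1.97219820e-03,
        2.83154000e-04, -2.18032840e-05]), 'effort': array([-7.97595931e-04, -3.98073471e+01, -3.04970598e+01, -1.55487701e-04,
        4.14720766e-03, -2.45617116e-05]), 'eef_pos': array([170.48108399, 600.52076353, 230.04617265]), 'eef_rot': array([ 5.81441262e-04,  7.97881024e-01,  6.02813925e-01, -9.51338375e-04]), 'force': array([ 0.28685082,  0.81687578, -0.15622948]), 'torque': array([0.02762466, 0.01941788, 0.05465981]), 'width': 1.0018373013596207}
```

View pics/top0.png

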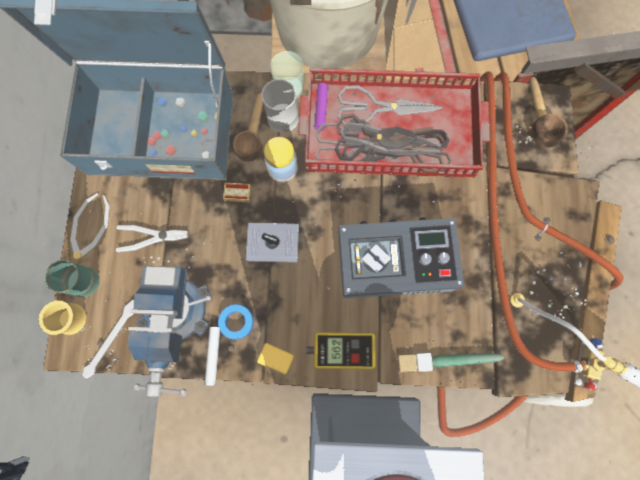

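View pics/side0.png

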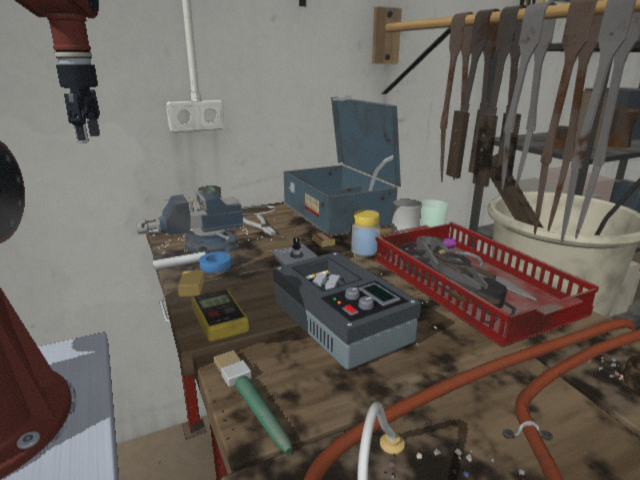

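The top view has image up as +x and left as +y. The cover is at about (272,242), the controller spans columns 340-462 and rows 220-296, and the bay is at about (376,258). The tape is at (235,321), the matchbox at (237,192) and the jar at (281,158). I'll zoom in on the cover and controller.

```bash
python3 - <<'E'
import cv2
i=cv2.imread('pics/top0.png')[210:305,235:475]
cv2.imwrite('pics/crop0.png',cv2.resize(i,None,fx=3.333,fy=3.333,interpolation=cv2.INTER_CUBIC))
E
```

```text
(no output)
```

View pics/crop0.png

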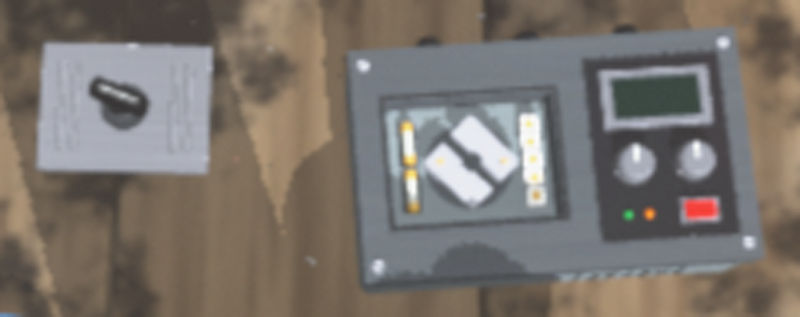

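The crop shows the cover plate corners, the bay opening and the receptacle's dark slot running from upper left to lower right. The wing is also visible, turned slightly relative to the cover. I'll fit poses to these points.

```bash
python3 - <<'E'
from h import *
from scipy.optimize import least_squares as ls
c=load('top0')
px=lambda a:np.array(a,float)/3.3333+[235,210]-0.35
def fit(w,l,z,pts,free=False):
    # corners order: UL,UR,LR,LL => (+x,+y),(+x,-y),(-x,-y),(-x,+y)
    m=np.array([[1,1],[1,-1],[-1,-1],[-1,1]])*[w/2,l/2]
    def P(p):
        s,k=np.sin(p[2]),np.cos(p[2]);q=m@np.array([[k,s],[-s,k]])+p[:2];return np.c_[q,np.full(4,z)]
    r=ls(lambda p:(proj(c,P(p))-px(pts)).ravel(),[400,200,0]);print(r.x.round(3),'deg',np.degrees(r.x[2]).round(2),'res',r.fun.round(1));return r.x
print('cover');cv=fit(80,104,18,[(43,43),(212,46),(208,174),(37,169)])
print('bay');b=fit(71,95,75,[(380,97),(556,87),(568,216),(390,230)])
print('housing');fit(134,224,75,[(347,50),(735,29),(763,258),(363,290)])
def line(a,e,z):
    A,B=ray(c,*px(a),z),ray(c,*px(e),z);d=A-B;print(A.round(1),B.round(1),((A+B)/2).round(1),'angle from y (ccw+) deg',np.degrees(np.arctan2(-d[0],d[1])).round(1))
print('slot');line((440,124),(503,196),64.5)
print('plate corners',[ray(c,*px(p),64.5)[:2].round(1) for p in[(470,113),(521,158),(473,207),(424,161)]])
print('wing top');line((94,86),(145,103),55)
for n,p,z in(('jar',(281,147),92),('tape',(235,321),19),('mb',(237,191),15)):print(n,ray(c,*p,z).round())
E
```

```text
cover
[5.35087e+02 2.60224e+02 1.80000e-02] deg 1.05 res [ 0.2 -0.2  0.  -0.1 -0.  -0.1 -0.2  0.3]
bay
[5.01616e+02 5.37860e+01 1.04000e-01] deg 5.94 res [ 1.6  1.3 -1.6  1.2 -1.4 -0.7  1.5 -1.7]
housing
[5.04629e+02 9.30000e+00 1.05000e-01] deg 5.99 res [-0.1  1.  -0.4 -0.1  0.2  0.5  0.3 -1.3]
slot
[522.3  72.2  64.5] [481.7  35.4  64.5] [502.   53.8  64.5] angle from y (ccw+) deg -47.9
plate corners [array([529.5,  55. ]), array([504.2,  25.3]), array([474.7,  52.5]), array([500.2,  80.9])]
wing top
[539.2 274.7  55. ] [530.2 244.2  55. ] [534.7 259.4  55. ] angle from y (ccw+) deg -16.5
jar [709. 246.  92.]
tape [373. 323.  19.]
mb [642. 341.  15.]
```

```bash
python3 -m pendant '[[0.7,2,-1.9,0,-1],[0.7,4,-3.8,0,-2],[0.7,6,-5.7,0,-3],[0.7,8,-7.6,0,-4],[0.7,10,-9.5,0,-5],[0.7,12.15,-11.37,0,-6],[0.7,12.15,-11.37,-1,-7],[0.7,12.15,-11.37,-2.5,-8],[0.7,12.15,-11.37,-4,-9.05],[0.7,12.15,-11.37,-4,-9.05],[0.7,12.15,-11.37,-4,-9.05],[0.7,12.15,-11.37,-4,-9.05]]' 60
python3 - <<'E'
from h import *
c=cap('top','top1');cap('side','side1')
i=cv2.imread('pics/top1.png')[180:300,200:340];j=cv2.imread('pics/side1.png')[180:300,220:360]
cv2.imwrite('pics/v1.png',np.hstack([cv2.resize(k,None,fx=2.85,fy=2.85,interpolation=cv2.INTER_CUBIC) for k in(i,j)]))
s=load('side1');print(proj(s,[[535.1,260.2,14],[534.7,259.4,46]]))
E
```

```text
time: 1.6
eef_pos: [536.5, 261.0, 113.3]
eef_rot: [-0.002, 0.99, -0.141, 0.001]
force: [0.3, 0.6, 0.1]
width: 0.696
[[296.97484029 256.62346384]
 [296.69070676 243.13741947]]
```

View pics/v1.png

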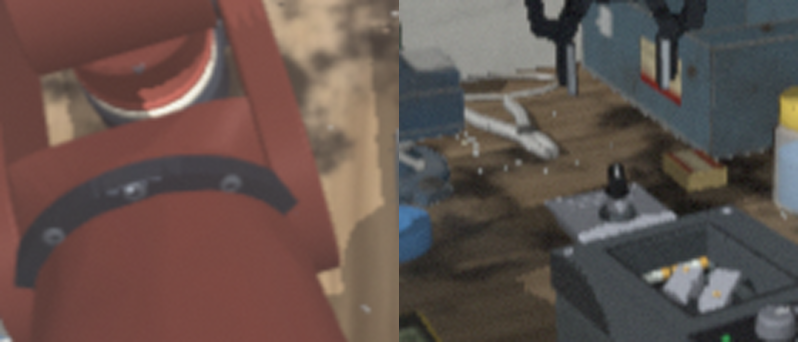

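The side view shows the wing at about (296,244), against a predicted (297,243), with the fingers straddling it from above. I'll descend and grip.

```bash
python3 -m pendant '[[0.7,-0.05,-0.03,-1,0],[0.7,-0.05,-0.03,-2,0],[0.7,-0.05,-0.03,-2.67,0],[0.7,-0.05,-0.03,-2.67,0],[0.7,-0.05,-0.03,-2.67,0],[0.7,-0.05,-0.03,-2.67,0]]' 40
python3 -m pendant '[[0,0,0,0,0],[0,0,0,0,0],[0,0,0,0,0],[0,0,0,0,0],[0,0,0,0,0],[0,0,0,0,0]]' 40
```

```text
time: 2.45
eef_pos: [536.1, 260.5, 34.5]
eef_rot: [-0.002, 0.99, -0.141, 0.002]
force: [0.7, -0.4, 0.5]
width: 0.7
time: 3.2
eef_pos: [536.1, 260.7, 34.7]
eef_rot: [-0.002, 0.99, -0.141, 0.002]
force: [-0.9, 0.9, 3.0]
width: 0.137
```

```bash
python3 -m pendant '[[0,0,0,0.7,0],[0,0,0,2,0],[0,0,0,3.4,0],[0,0,0,3.4,0]]'
python3 -m pendant '[[0,-0.2,-1,0,0],[0,-0.4,-2.5,0,0.2],[0,-0.7,-4,0,0.49],[0,-1,-5.5,0,0.49],[0,-1.12,-6.88,0,0.49],[0,-1.12,-6.88,0,0.49],[0,-1.12,-6.88,0,0.49],[0,-1.12,-6.88,0,0.49]]'
python3 - <<'E'
from h import *
c=cap('top','top2');cap('side','side2')
i=cv2.imread('pics/top2.png')[190:310,320:460];j=cv2.imread('pics/side2.png')[190:310,265:405]
cv2.imwrite('pics/v2.png',np.hstack([cv2.resize(k,None,fx=2.85,fy=2.85,interpolation=cv2.INTER_CUBIC) for k in(i,j)]))
E
```

```text
time: 3.7
eef_pos: [539.9, 261.7, 142.1]
eef_rot: [-0.005, 0.99, -0.141, 0.007]
force: [1.0, 0.7, -2.1]
width: 0.135
time: 4.7
eef_pos: [506.0, 56.2, 141.5]
eef_rot: [-0.005, 0.995, -0.098, 0.007]
force: [0.6, 0.5, -2.3]
width: 0.139
```

View pics/v2.png

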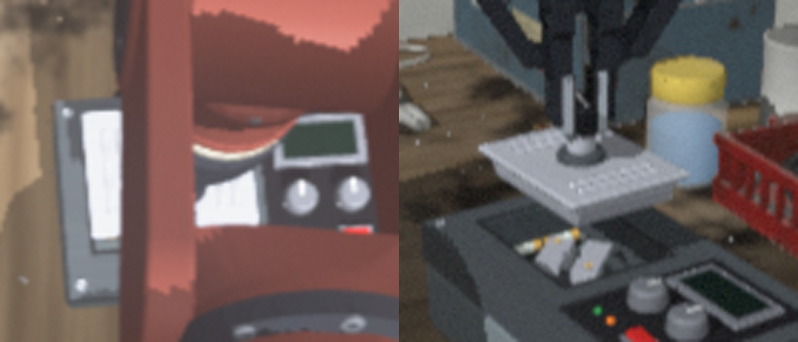

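The cover hangs level over the bay, with the slot still visible beneath it. The measured z overshot slightly, so I'll check whether the arm has settled and measure the cover's position from the side image.

```bash
python3 -m pendant '[[0,0,0,0,0],[0,0,0,0,0]]'
python3 - <<'E'
from h import *
c=cap('side','side3');s=readout.get_state();print(s['eef_pos'],s['eef_rot'],s['dq'].round(4))
i=cv2.imread('pics/side3.png')[225:325,265:398]
cv2.imwrite('pics/v3.png',cv2.resize(i,None,fx=6,fy=6,interpolation=cv2.INTER_CUBIC))
E
```

```text
time: 5.05
eef_pos: [506.2, 56.7, 141.8]
eef_rot: [-0.005, 0.995, -0.098, 0.007]
force: [0.4, -0.4, -2.6]
width: 0.139
[506.20790292  56.6030022  141.82253373] [-0.0049068   0.99518645 -0.09763613  0.00685773] [-0.0061  0.0004  0.0013 -0.0017  0.0002 -0.0002]
```

View pics/v3.png

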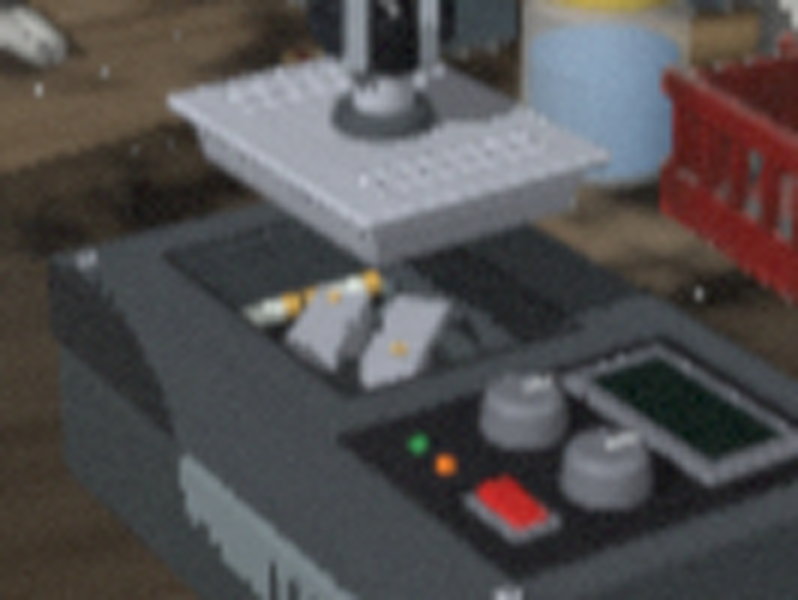

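The side crop shows the cover's plate-top corners at (170,98), (375,222) and (607,155). The bay opening's corners are at (168,252), (352,392) and (582,322).

```bash
cat >> h.py <<'E'
from scipy.optimize import least_squares as ls
def fitc(c,w,l,z,pts,idx,f=6,o=(265,225)):
    m=(np.array([[1,1],[1,-1],[-1,-1],[-1,1]])*[w/2,l/2])[idx]
    uv=np.array(pts,float)/f+o-0.5+0.5/f
    def P(p):
        s,k=np.sin(p[2]),np.cos(p[2]);return np.c_[m@np.array([[k,s],[-s,k]])+p[:2],np.full(len(m),z)]
    r=ls(lambda p:(proj(c,P(p))-uv).ravel(),[500,50,0.1]);print(r.x[:2].round(1),np.degrees(r.x[2]).round(2),r.fun.round(1))
E
python3 - <<'E'
from h import *
c=load('side3')
# order UL(+x+y) UR(+x-y) LR(-x-y) LL(-x+y); side view: left=-x+y, near=-x-y, right=+x-y
for z in(122,125,128):fitc(c,80,104,z,[(170,98),(375,222),(607,155)],[3,2,1])
fitc(c,71,95,75,[(168,252),(352,392),(582,322)],[3,2,1])
fitc(c,71,95,75,[(352,392),(582,322)],[2,1])
E
```

```text
[507.4  59.4] 7.7 [-0.8 -0.5 -0.5  0.2  1.3 -0.2]
[504.4  53.5] 7.51 [-1.1 -0.7 -0.6  0.2  1.7 -0.2]
[501.4  47.6] 7.33 [-1.4 -0.9 -0.7  0.3  2.1 -0.2]
[499.9  53.6] 6.72 [ 1.2  0.8  0.6 -0.4 -1.8  0.1]
[502.8  52.8] 3.68 [ 0.5 -0.6 -0.5  0.8]
```

```bash
python3 -m pendant '[[0,-0.06,-0.03,-0.5,0],[0,-0.12,-0.05,-0.9,0],[0,-0.12,-0.05,-0.9,0],[0,-0.12,-0.05,-0.9,0],[0,-0.12,-0.05,-0.9,0]]'
python3 -m pendant '[[0,0,0,-0.1,0],[0,0,0,-0.2,0],[0,0,0,-0.3,0],[0,0,0,-0.3,0]]'
```

```text
time: 5.72
eef_pos: [503.1, 55.1, 115.3]
eef_rot: [-0.005, 0.995, -0.098, 0.007]
force: [-0.5, 0.2, -2.8]
width: 0.138
time: 6.22
eef_pos: [502.5, 55.1, 105.8]
eef_rot: [-0.005, 0.995, -0.098, 0.007]
force: [-0.1, 0.6, -2.4]
width: 0.138
```

The rim is about 4 mm into the bay with no contact force. I'll continue gently.

```bash
python3 -m pendant '[[0,0,0,-0.07,0],[0,0,0,-0.15,0],[0,0,0,-0.15,0]]'
python3 -m pendant '[[0,0,0,-0.06,0],[0,0,0,-0.1,0],[0,0,0,-0.1,0]]'
```

```text
time: 6.6
eef_pos: [501.6, 55.0, 101.0]
eef_rot: [-0.005, 0.995, -0.098, 0.005]
force: [-5.4, -0.9, 2.8]
width: 0.136
time: 6.98
eef_pos: [501.2, 55.0, 97.5]
eef_rot: [-0.005, 0.995, -0.098, 0.005]
force: [-2.1, -0.1, -0.7]
width: 0.138
```

```bash
python3 -m pendant '[[0,-0.03,0,-0.03,0],[0,-0.03,0,-0.06,0],[0,-0.03,0,-0.06,0]]'
python3 -m pendant '[[0,-0.01,0,-0.03,0],[0,-0.01,0,-0.03,0]]'
```

```text
time: 7.35
eef_pos: [501.3, 54.9, 96.2]
eef_rot: [-0.005, 0.995, -0.098, 0.006]
force: [-0.4, -0.6, 0.8]
width: 0.136
time: 7.6
eef_pos: [501.3, 54.9, 95.7]
eef_rot: [-0.005, 0.995, -0.098, 0.007]
force: [-1.5, -0.2, 2.5]
width: 0.132
```

The force rose by about 5 N at the expected height, so the cover appears seated. Before turning the stud I'll refine the slot angle from the first top image.

```bash
python3 - <<'E'
from h import *
c=load('top0');f=c['frame'].astype(float)
# rectify bay at z=64.5: 120x120mm, 4 px/mm, frame: right = -y, up=+x
N=240;S=4
g=np.array([[501.6+(N/2-v)/S,53.8-(u-N/2)/S,64.5] for v in range(N) for u in range(N)])
m=proj(c,g).reshape(N,N,2).astype(np.float32)
r=cv2.remap(c['frame'],m[...,0],m[...,1],cv2.INTER_CUBIC);cv2.imwrite('pics/rect.png',cv2.resize(r[...,::-1],None,fx=2,fy=2))
gr=r.min(2);w=cv2.inRange(gr,185,255)
n,l,st,ce=cv2.connectedComponentsWithStats(w)
for k in range(1,n):
    if st[k,4]>400:
        ys,xs=np.nonzero(l==k);p=np.c_[xs,ys].astype(np.float32);print(st[k],ce[k],cv2.minAreaRect(p))
E
```

```text
[229   5  11 127 924] [234.92207792  53.00974026] ((234.0, 67.99999237060547), (9.999998092651367, 125.99998474121094), 0.0)
[   75    16   153   144 10077] [152.30961596  86.87119182] ((152.94058227539062, 85.90594482421875), (159.6310577392578, 71.96537017822266), 42.6558723449707)
[  12   85  154  130 9461] [ 86.15326075 154.35249974] ((87.71723937988281, 157.193115234375), (156.78988647460938, 68.26338195800781), 41.633541107177734)
```

View pics/rect.png

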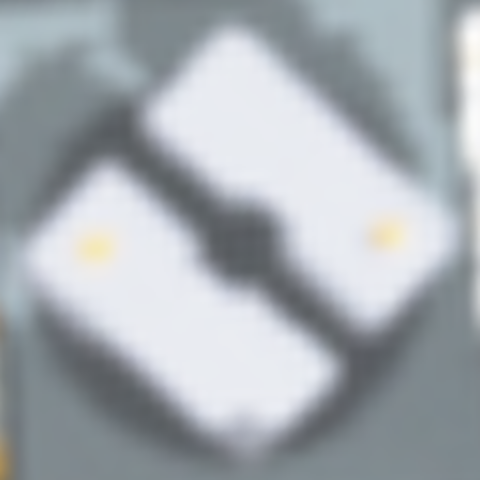

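The rectified view shows the slot at -42° from world y (clockwise), centred at about (501.4, 53.2). I'll turn the wing from -11° to -42°, release, lift and look.

```bash
python3 -m pendant '[[0,0,0,0,-0.8],[0,0,0,0,-1.6],[0,0,0,0,-2.4],[0,0,0,0,-3.1],[0,0,0,0,-3.1],[0,0,0,0,-3.1]]'
python3 -m pendant '[[0.5,0,0,0,0],[0.5,0,0,0,0],[0.5,0,0,0,0],[0.5,0,0,0.5,0],[0.5,0,0,1.5,0],[0.5,0,0,2.5,0],[0.5,0,0,2.5,0]]'
python3 - <<'E'
from h import *
c=cap('side','side4')
i=cv2.imread('pics/side4.png')[225:325,265:398]
cv2.imwrite('pics/v4.png',cv2.resize(i,None,fx=6,fy=6,interpolation=cv2.INTER_CUBIC))
E
```

```text
time: 8.35
eef_pos: [496.9, 50.3, 94.0]
eef_rot: [0.004, 0.933, -0.359, 0.004]
force: [-8.8, -15.9, 2.8]
width: 0.134
time: 9.22
eef_pos: [500.0, 50.5, 173.3]
eef_rot: [0.002, 0.934, -0.358, 0.008]
force: [0.2, -1.0, 0.9]
width: 0.504
```

View pics/v4.png

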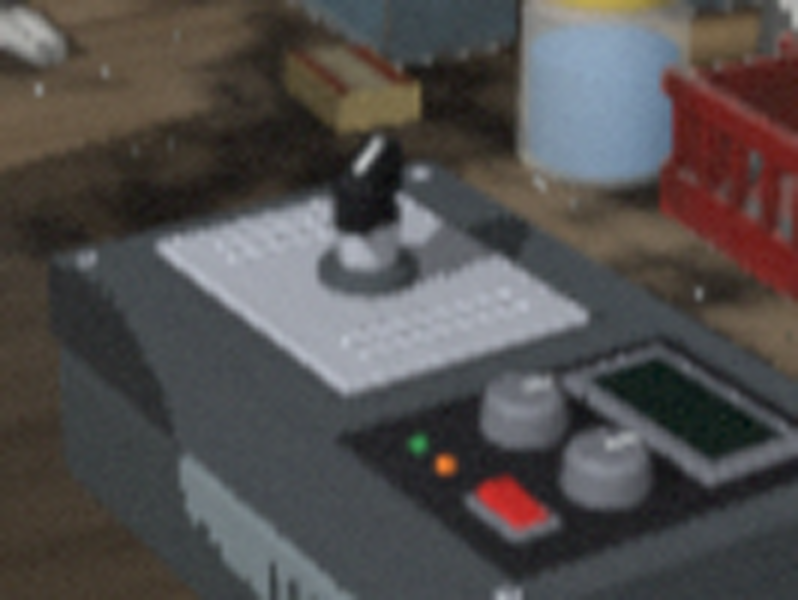

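The side view shows the cover flat in the bay, its corners at (158,245), (347,395) and (588,318). The stud is out and the wing is standing free. I'll flip the gripper half a turn now so the wrist has range for the locking turn.

```bash
python3 -m pendant '[[0.5,0,0,0,1],[0.5,0,0,0,2],[0.5,0,0,0,3],[0.5,0,0,0,4],[0.5,0,0,0,5],[0.5,0,0,0,6],[0.5,0,0,0,7],[0.5,0,0,0,8],[0.5,0,0,0,9],[0.5,0,0,0,10],[0.5,0,0,0,11],[0.5,0,0,0,12],[0.5,0,0,0,13],[0.5,0,0,0,14],[0.5,0,0,0,15],[0.5,0,0,0,16],[0.5,0,0,0,17],[0.5,0,0,0,18],[0.5,0,0,0,18],[0.5,0,0,0,18]]'
python3 - <<'E'
from h import *
c=load('side4')
fitc(c,80,104,79,[(158,245),(347,395),(588,318)],[3,2,1])
s=readout.get_state();q=s['eef_rot'];print(s['eef_pos'],np.degrees(2*np.arctan2(q[2],q[1])),s['joints'])
uv=lambda u,v:(u/6+265-.4,v/6+225-.4)
print('wing stripe',ray(c,*uv(360,172),116),ray(c,*uv(380,140),116),'wing top centre pred',(proj(c,[[501,54,107],[501,54,116]])-[265,225])*6)
E
```

```text
time: 11.78
eef_pos: [497.9, 50.5, 170.4]
eef_rot: [-0.007, 0.36, 0.933, 0.003]
force: [-0.9, 0.0, 0.5]
width: 0.498
[498.5  51.1] 5.46 [-0.6 -0.1 -0.4 -0.4  1.   0.2]
[497.8726685   50.53058691 170.40435823] 137.85470682885685 [-0.04531293  0.01974981  1.95147746  0.0107571   1.18204632 -2.45546692]
wing stripe [492.63147665  44.67830826 116.        ] [507.64279009  61.97639019 116.        ] wing top centre pred [[369.17829668 181.66819547]
 [369.41565674 151.9572647 ]]
```

```bash
python3 -m pendant '[[0.5,0.05,0.06,-0.8,0],[0.5,0.09,0.1,-1.6,0],[0.5,0.09,0.1,-2,0],[0.5,0.09,0.1,-2,0],[0.5,0.09,0.1,-2,0]]'
```

```text
time: 12.4
eef_pos: [501.3, 53.5, 111.3]
eef_rot: [-0.006, 0.36, 0.933, 0.003]
force: [0.6, -1.1, -0.5]
width: 0.499
```

```bash
python3 -m pendant '[[0.5,-0.02,0,-0.3,0],[0.5,-0.02,0,-0.53,0],[0.5,-0.02,0,-0.53,0],[0.5,-0.02,0,-0.53,0]]'
python3 -m pendant '[[0,0,0,0,0],[0,0,0,0,0],[0,0,0,0,0],[0,0,0,0,0],[0,0,0,0,0]]' 60
```

```text
time: 12.9
eef_pos: [500.7, 53.5, 95.3]
eef_rot: [-0.006, 0.36, 0.933, 0.003]
force: [0.6, 0.6, 0.2]
width: 0.499
time: 13.52
eef_pos: [500.5, 53.8, 95.4]
eef_rot: [-0.007, 0.36, 0.933, 0.003]
force: [-1.3, 2.7, 3.0]
width: 0.128
```

Gripped with little side force. Now a gentle press to feel for the slot, 3 mm at first.

```bash
python3 -m pendant '[[0,0,0,-0.05,0],[0,0,0,-0.1,0],[0,0,0,-0.1,0],[0,0,0,-0.1,0]]'
```

```text
time: 14.02
eef_pos: [500.5, 53.8, 92.5]
eef_rot: [-0.007, 0.36, 0.933, 0.003]
force: [-2.9, 1.9, 4.8]
width: 0.123
```

Force is 4.8 N at 2.9 mm, which the spring alone explains, so the pin is entering the slot. I'll go deeper in steps.

```bash
python3 -m pendant '[[0,0,0,-0.05,0],[0,0,0,-0.1,0],[0,0,0,-0.1,0],[0,0,0,-0.1,0]]'
python3 -m pendant '[[0,0,0,-0.05,0],[0,0,0,-0.1,0],[0,0,0,-0.1,0],[0,0,0,-0.1,0]]'
```

```text
time: 14.52
eef_pos: [500.5, 53.8, 90.0]
eef_rot: [-0.007, 0.36, 0.933, 0.003]
force: [-3.5, 1.5, 6.9]
width: 0.131
time: 15.02
eef_pos: [500.5, 53.8, 87.8]
eef_rot: [-0.007, 0.36, 0.933, 0.003]
force: [-5.5, 2.0, 9.0]
width: 0.128
```

```bash
python3 -m pendant '[[0,0,0,-0.05,0],[0,0,0,-0.1,0],[0,0,0,-0.15,0],[0,0,0,-0.15,0],[0,0,0,-0.15,0]]'
```

```text
time: 15.65
eef_pos: [500.6, 53.8, 85.6]
eef_rot: [-0.008, 0.36, 0.933, 0.003]
force: [-8.5, 2.0, 19.0]
width: 0.127
```

The press has reached about 9.8 mm. The z force rose to 19 N with 8.5 N sideways along x, so the stud is probably binding. I'll relieve the side load while holding the press.

```bash
python3 -m pendant '[[0,-0.03,0.01,-0.07,0],[0,-0.06,0.015,-0.07,0],[0,-0.06,0.015,-0.07,0]]'
python3 -c "
from h import *
print(readout.get_state()['torque'])"
```

```text
time: 16.02
eef_pos: [500.5, 53.8, 85.6]
eef_rot: [-0.006, 0.36, 0.933, 0.003]
force: [-4.3, 1.0, 12.0]
width: 0.124
[ 0.10334071  0.66584367 -0.03599481]
```

```bash
python3 -m pendant '[[0,-0.03,0.01,-0.1,0],[0,-0.05,0.01,-0.14,0],[0,-0.05,0.01,-0.14,0],[0,-0.05,0.01,-0.14,0]]'
```

```text
time: 16.52
eef_pos: [500.6, 53.8, 85.5]
eef_rot: [-0.005, 0.359, 0.933, 0.003]
force: [-9.8, 1.3, 23.4]
width: 0.122
```

The hard stop at TCP 85.5 doesn't depend on side load, and the spring force there implies only about 10 mm of press. It looks like the fingertips are landing on the cover's collar (6.5 mm over the plate). I'll back off, regrip about 4 mm higher on the wing and press again.

```bash
python3 -m pendant '[[0,0,0,0.15,0],[0,0,0,0.32,0],[0,0,0,0.32,0]]'
python3 -m pendant '[[0.35,0,0,0,0],[0.35,0,0,0,0],[0.35,0,0,0.13,0],[0.35,0,0,0.13,0],[0.35,0,0,0.13,0]]'
```

```text
time: 16.9
eef_pos: [500.5, 53.8, 95.0]
eef_rot: [-0.005, 0.359, 0.933, 0.003]
force: [-2.0, 1.4, 3.2]
width: 0.128
time: 17.52
eef_pos: [500.7, 53.8, 99.0]
eef_rot: [-0.005, 0.359, 0.933, 0.003]
force: [0.1, 0.2, 0.9]
width: 0.348
```

```bash
python3 -m pendant '[[0,0,0,0.02,0],[0,0,0,0.02,0],[0,0,0,0.02,0],[0,0,0,0.02,0]]' 80
python3 -m pendant '[[0,0,0,-0.1,0],[0,0,0,-0.2,0],[0,0,0,-0.3,0],[0,0,0,-0.3,0],[0,0,0,-0.3,0]]'
```

```text
time: 18.02
eef_pos: [500.5, 53.8, 99.7]
eef_rot: [-0.005, 0.359, 0.933, 0.003]
force: [-2.2, 0.0, 3.1]
width: 0.116
time: 18.65
eef_pos: [500.6, 53.8, 91.6]
eef_rot: [-0.005, 0.359, 0.933, 0.003]
force: [-4.6, 0.9, 9.0]
width: 0.115
```

```bash
python3 -m pendant '[[0,0,0,-0.1,0],[0,0,0,-0.17,0],[0,0,0,-0.17,0],[0,0,0,-0.17,0]]'
```

```text
time: 19.15
eef_pos: [500.7, 53.8, 87.8]
eef_rot: [-0.006, 0.359, 0.933, 0.003]
force: [-5.7, 1.0, 11.6]
width: 0.115
```

The press is 11.9 mm at 11.6 N, so the pin is past the plate. Now turning clockwise in chunks, keeping the press on.

```bash
python3 -m pendant '[[0,0,0,-0.09,-0.6],[0,0,0,-0.09,-1.3],[0,0,0,-0.09,-2],[0,0,0,-0.09,-2]]'
```

```text
time: 19.65
eef_pos: [500.5, 54.0, 87.2]
eef_rot: [-0.006, 0.516, 0.857, 0.003]
force: [-6.8, 1.8, 15.9]
width: 0.118
```

```bash
python3 -m pendant '[[0,-0.02,0,-0.08,-0.8],[0,-0.02,0,-0.08,-1.6],[0,-0.02,0,-0.08,-2.4],[0,-0.02,0,-0.08,-3],[0,-0.02,0,-0.08,-3]]'
python3 -c "
from h import *
print(readout.get_state()['torque'])"
```

```text
time: 20.27
eef_pos: [500.3, 54.5, 87.2]
eef_rot: [-0.005, 0.72, 0.694, 0.005]
force: [-8.0, 0.4, 16.8]
width: 0.117
[0.20444993 1.29433234 0.02543991]
```

```bash
python3 -m pendant '[[0,-0.02,0,-0.08,-0.8],[0,-0.02,0,-0.08,-1.6],[0,-0.02,0,-0.08,-2.4],[0,-0.02,0,-0.08,-3.2],[0,-0.02,0,-0.08,-3.2]]'
python3 -c "
from h import *
print(readout.get_state()['torque'])"
python3 -m pendant '[[0,-0.02,0,-0.07,-0.4],[0,-0.02,0,-0.07,-0.8],[0,-0.02,0,-0.07,-0.8]]'
python3 -c "
from h import *
print(readout.get_state()['torque'])"
```

```text
time: 20.9
eef_pos: [500.4, 55.0, 87.2]
eef_rot: [-0.004, 0.884, 0.468, 0.007]
force: [-5.7, 1.9, 17.2]
width: 0.121
[0.16932441 1.22325025 0.00325634]
time: 21.28
eef_pos: [500.5, 55.2, 87.2]
eef_rot: [-0.004, 0.914, 0.405, 0.007]
force: [-5.9, 0.8, 14.4]
width: 0.116
[-0.01990899  1.14611223 -0.01935079]
```

Turned 90° with no stop felt yet. I'll nudge to find the stop, then ease up so the pin drops into the notch.

```bash
python3 -m pendant '[[0,-0.01,0,-0.07,-0.2],[0,-0.01,0,-0.07,-0.4],[0,-0.01,0,-0.07,-0.4]]'
python3 -c "
from h import *
print(readout.get_state()['torque'])"
```

```text
time: 21.65
eef_pos: [500.5, 55.2, 87.2]
eef_rot: [-0.003, 0.928, 0.373, 0.007]
force: [-6.4, 0.2, 15.8]
width: 0.115
[-0.07526905  1.33178814  0.16200706]
```

Torque has risen to 0.16 N m, so that is the stop. Easing up.

```bash
python3 -m pendant '[[0,0,0,0,0.15],[0,0,0,0.06,0.25],[0,0,0,0.1,0.25],[0,0,0,0.1,0.25]]'
python3 -m pendant '[[0,0,0,0.02,0],[0,0,0,0.04,0],[0,0,0,0.04,0]]'
```

```text
time: 22.15
eef_pos: [500.5, 55.2, 91.2]
eef_rot: [-0.004, 0.919, 0.394, 0.006]
force: [-4.9, 0.6, 10.1]
width: 0.116
time: 22.52
eef_pos: [500.3, 55.2, 91.5]
eef_rot: [-0.004, 0.919, 0.394, 0.006]
force: [1.5, -0.2, -4.1]
width: 0.12
```

At TCP 91.5 (about 8.3 mm pressed) the force reversed, so the notch is holding the pin. I'll release and withdraw.

```bash
python3 -m pendant '[[0,0,0,-0.01,0],[0.5,0,0,0,0],[0.5,0,0,0,0],[0.5,0,0,0,0],[0.5,0,0,0.5,0],[0.5,0,0,1.5,0],[0.5,0,0,3,0],[0.5,-1,3,4,0],[0.5,-1,4,4,0],[0.5,-1,6,4,0],[0.5,-1,8,4,0],[0.5,-1,8,4,0],[0.5,-1,8,4,0]]'
python3 - <<'E'
from h import *
t=cap('top','top5');c=cap('side','side5')
i=cv2.imread('pics/side5.png')[225:325,265:398];j=cv2.imread('pics/top5.png')[210:310,330:463]
cv2.imwrite('pics/v5.png',np.hstack([cv2.resize(k,None,fx=3,fy=3,interpolation=cv2.INTER_CUBIC) for k in(i,j)]))
p=np.array([[500.5,54,107],[500.5,54,98.5]]);print((proj(c,p)-[265,225])*3)
def df(a,b,r):return np.abs(a[r].astype(int)-b[r]).mean()
a=load('top0')['frame'];b=t['frame']
for n,r in(('tape',np.s_[300:342,214:256]),('mb',np.s_[180:204,220:254]),('jar',np.s_[135:185,262:300])):print(n,df(a,b,r))
E
```

```text
time: 24.15
eef_pos: [470.3, 295.1, 212.1]
eef_rot: [-0.003, 0.919, 0.394, 0.006]
force: [0.7, -0.1, 0.7]
width: 0.498
[[183.78737325  90.99538393]
 [183.67964866 104.90579672]]
tape 57.1494708994709
mb 29.522467320261438
jar 16.84263157894737
```

View pics/v5.png

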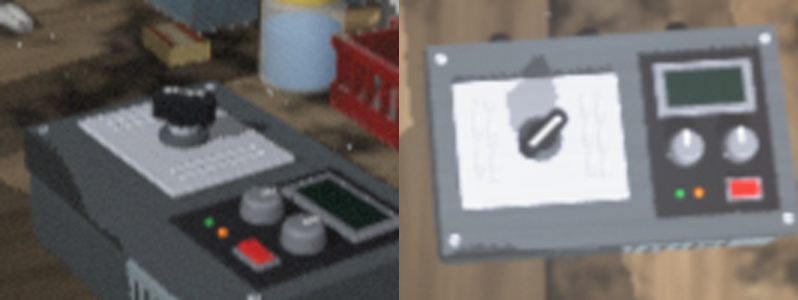

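The wing has turned 90° and sits low at about (183,105), where 8.5 mm pressed predicts (184,105) and stud out would give (184,91). The cover is flat and square in the bay. The matchbox and jar look the same as before; the top-image difference is the arm blocking the view. Handing in.

```bash
python3 -c "
from h import *
print(manip.close_job())"
```

```text
the job is handed in; nothing more can be done
None
```

The cover is back on the wiring bay and locked. I handed the job in at about 24 s on the robot's clock; no verdict was reported.

- **Seating:** I carried the cover by its wing and set it in the bay. I then turned the wing to the slot, which the camera showed standing 42° clockwise of world y, and regripped half a turn round so the wrist had range for the locking turn.
- **First press:** It stopped at about 10 mm, well short of the end stop. I took this to be the fingertips landing on the cover's collar. I let the stud back out and gripped about 4 mm higher on the wing.
- **Locking:** The second press reached about 12 mm. I turned the stud clockwise about 94°, until the torque rose at the stop, then eased up. The stud then held against an upward pull at about 8.3 mm.
- **Forces:** The wrist readings I took stayed below 24 N along z, and the highest sideways reading was about 18 N, while turning the wing to the slot. I did not measure the contact force on the controller directly.

**Last checks:** The final pictures show the cover flat and square in the bay, the wing a quarter turn round, and the stud at the height expected for 8.5 mm pressed.

**Less certain:** The automatic before/after comparison of the jar, tape and matchbox was useless, because the arm covered part of the top view. The jar and matchbox look unmoved in the side view. I did not recheck the tape, but the arm never went near it at table height. Side-camera and top-camera positions differed by 2–3 mm, so I corrected the final fit by contact force.

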